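# Slacken both drums of the shoe sander, one with a left-hand thread

## Task

The sanding sleeves on both drums of the green shoe sander are due to be changed: slacken the orange hand nut on top of each drum by at least a sixth of a turn (60 degrees) from tight, and let go. Either nut may have a left-hand thread and nothing shows which, so find out by gentle trial, one way and then the other: a nut that only winds up the drum's rubber and springs back is being tightened, and must not be forced. Leave the other things on the bench alone.

Things in the scene. Friction and masses are not known exactly. Their poses are not given: they have to be found in the camera images.
- machine: green twin-drum shoe sander fixed on the bench, housing 240 x 340 x 90 mm high (x, y, z), flat aluminium deck. Origin: centre of its underside, on the bench. The two drums stand on the deck, 85 mm either side of its centre along its y axis.
- nut_a_grip (a point): centre of the grip of one orange hand nut: an upright flat bar 56 mm long (the point's x axis), 12 mm thick (its y axis) and 36 mm high, reaching from 23 mm below this point to 13 mm above it, over a 24 mm round hub 12 mm high whose underside is 33 mm below this point; below that a steel washer (38 mm wide, 5 mm high) and the 60 mm drum with its brown sleeve (54 mm high). The point lies on the drum's vertical axis; its z axis is up.
- nut_b_grip (a point): the same point of the other, identical-looking orange hand nut on the other drum.
- nut_a (a joint): how far nut a has been slackened on its thread, rad; 0 = tight, as at the start; grows as the nut comes loose, cannot go below 0 (a hard end). The thread hand is not known. The nut starts to turn on its thread at 0.20 to 0.23 N m and keeps that drag (it stays where it is left).
- nut_b (a joint): the same for nut b.
- core_a (a joint): twist of the spindle of drum a in its rubber, rad; 0 at rest, springs back; 2.0 N m per rad, so it tells the torque on the nut; positive = in the direction that slackens nut a. The whole nut turns by this twist as well as by its thread. More than 0.35 rad (0.7 N m) either way tears the rubber.
- core_b (a joint): the same for drum b and nut b.
- last_1: pale shoe last, 230 x 66 x 100 mm, loose on the bench; origin under its middle. Bystander.
- last_2: another pale shoe last of that size, loose on the bench. Bystander.
- hammer: hammer lying on the bench. Bystander.
- glue_can: yellow can, 84 mm diameter, 100 mm high, standing on the bench. Bystander.
- brush: brush lying on the bench. Bystander.
- new_sleeve: new sanding sleeve, brown open tube, 60 mm diameter, 54 mm high, standing on the sander's deck between and beyond the drums. Bystander.
- crepe_stick: tan cleaning stick, 30 x 130 x 25 mm, lying on the sander's deck on the robot's side. Bystander.

How it is judged (in metres and radians):
At the end, for the whole second after the job is handed in: both nuts are slackened by at least about 60 degrees (0.95 rad) from tight on their threads, and both drums' rubber is unwound (within 0.06 rad) (value of joint each of nut_a, nut_b above 0.95 rad and value of joint core_a between -0.06 and 0.06 rad and value of joint core_b between -0.06 and 0.06 rad); the robot touches nothing.
It fails at once if a drum's rubber is wound up by more than 0.35 rad (0.7 N m) either way (value of joint any of core_a, core_b above 0.35 rad or value of joint any of core_a, core_b below -0.35 rad).
It fails at once if a bystander is shifted by more than 20 mm (distance of any of last_1, last_2, hammer, glue_can, brush, new_sleeve, crepe_stick from where it was at the start of the episode above 0.02 m).
It also fails if it takes over 67 s, if anything falls off the work surface, if the arm or the gripper's body presses on something with over 40 N, if the wrist force passes 120 N, or if a joint passes its speed limit or range.

## Robot

A 7-joint arm with a two-finger parallel gripper is mounted at the origin on the work surface. World frame = base frame: x ahead of the robot, y to its left, z up, the work surface at z = 0. Lengths are in mm, angles in rad, forces in N, time in s.
With the tool pointing down it reaches from about 425 to 875 mm from the base axis. Payload 4.7 kg.
Tool frame: the origin (TCP) lies midway between the tips of the shut fingers; the grasp point (between the pads) lies 19 mm behind it; y points along the fingers, z is the direction in which the jaws open and shut, and the axes are right-handed (so a half turn about y gives the same grasp; the last joint's range is limited). The gripper opens to 85 mm and grips with 20 to 120 N. Pads are 22 mm wide; open, the fingers measure 114 mm over their backs; the gripper's body (76 mm by 85 mm) begins 54 mm behind the grasp point. The pads swing forward as they close: fully open they stand 13 mm farther back than shut.
Start: joints at [-1.157, 0.321, -0.07, 1.45, 0.023, 1.371, -0.057], TCP at [253.03, 598.749, 231.349] pointing down, gripper open.
Joint ranges: [-2.86, 2.86], [-0.3, 2.09], [-1.38, 1.24], [0.06, 2.45], [-1.56, 4.7], [0.09, 2.05], [-2.69, 2.69]. Speed limits (rad/s): [2.57, 2.57, 3.14, 3.14, 3.14, 3.14, 3.14].

## Interface

Orientations are given as a unit quaternion [x, y, z, w].
In Python, from cell import robot, capture gives the robot as it stands. Calls block until the motion is done:
- robot.movep(position, orientation): joint-space move of the TCP to a pose.
- robot.move_straight(position, vel=150, orientation=None, f_stop=None): straight line of the TCP; orientation=None keeps the orientation; vel is the mean speed in mm/s. With f_stop (N) it stops when the force on the tool has changed by that much, and returns True; else False.
- robot.goto_joints(angles): joint-space move.
- robot.command_gripper(opening, newtons=None): opening from 0.0 (shut) to 1.0 (fully open); newtons is the grip in N (None keeps the last); returns when the fingers have stopped.
- robot.dwell(seconds).
- robot.solve_ik(position, orientation): joint angles nearest the present ones, or None.
- capture(name): name is "scene" or "top" or "wrist"; returns a dict with "image" (400x640x3 uint8, blue, green, red), "fx", "fy", "cx", "cy" (pixels), "camera_from_world" (4x4, takes a point from world to camera coordinates); the wrist camera has in their place "tool_from_camera" (4x4, takes a point from camera to tool coordinates, whose origin is the TCP and whose axes are the tool frame's). Camera axes: x right, y up, looking along -z (the intrinsics and any distortion apply to the point x, -y, -z); pixel columns grow to the right and rows downward; lengths in mm; the calibration is good to about 2 mm. A picture is of the moment at which its call begins: read the wrist's pose just before it. There is no depth.
A pose or a line that the arm cannot do raises robot.IKError and nothing moves.
- robot.finish_job(): hands the job in, once; it reports no verdict.
Readings, each from a call of its own:
- robot.read_time_s(): time.
- robot.read_joint_pos(): joint angles.
- robot.read_qvel(): joint speeds.
- robot.read_joint_torque(): joint torques, N m.
- robot.read_tool_pos(): TCP position.
- robot.read_tool_rot(): TCP orientation.
- robot.read_wrist_force(): force on the tool from outside, world axes, zero at the start.
- robot.read_moment(): the same for the moment, N m.
- robot.read_finger_gap(): opening from 0.0 (shut) to 1.0 (fully open).
Only numpy, scipy, OpenCV 4.12 (cv2) and the standard library are available. Lean on these libraries where they do the work, as an engineer would, in place of code of your own. Each camera call takes 0.05 s, during which the arm holds its last target.

## Working session

There is one attempt and no reset: what is moved stays moved. The work goes in short steps, each a Python script; the robot and the scene stay as the last script left them, time stands still between calls to the robot, and variables do not carry over. Pictures are saved under pics/ and viewed, and the job is handed in when it is done.

```bash
ls; mkdir -p pics
python3 - <<'E'
from cell import robot, capture
import cv2, numpy as np
for n in ["scene","top","wrist"]:
    c=capture(n); cv2.imwrite(f"pics/{n}0.png",c["image"])
    print(n,{k:np.round(v,4).tolist() if k!="image" else 0 for k,v in c.items()})
print(robot.read_time_s(),robot.read_tool_pos(),robot.read_tool_rot(),robot.read_wrist_force(),robot.read_moment())
E
```

```text
pics
scene {'image': 0, 'fx': 405.8649, 'fy': 405.8649, 'cx': 321.2404, 'cy': 197.3158, 'camera_from_world': [[0.4396, 0.8982, 0.0066, -292.6573], [-0.5488, 0.2628, 0.7936, 188.432], [0.711, -0.3525, 0.6084, -1647.1393], [0.0, 0.0, 0.0, 1.0]]}
top {'image': 0, 'fx': 491.4044, 'fy': 491.4044, 'cx': 313.7946, 'cy': 203.6942, 'camera_from_world': [[-0.0211, -0.9998, -0.0043, 54.9503], [0.9938, -0.0214, 0.1093, -579.8506], [-0.1094, -0.002, 0.994, -1707.3853], [0.0, 0.0, 0.0, 1.0]]}
wrist {'image': 0, 'fx': 322.3707, 'fy': 322.3707, 'cx': 320.2133, 'cy': 195.5831, 'tool_from_camera': [[-0.0008, -0.9576, -0.288, -73.5935], [-0.0019, 0.288, -0.9576, -141.973], [1.0, -0.0002, -0.0021, 1.1933], [0.0, 0.0, 0.0, 1.0]]}
0.15 [252.87730903 598.34522924 230.47014876] [ 0.69354782 -0.14046863  0.14032946 -0.69250821] [0.22336584 0.14044942 0.54154278] [0.0174068  0.01947621 0.10239698]
```

View pics/scene0.png

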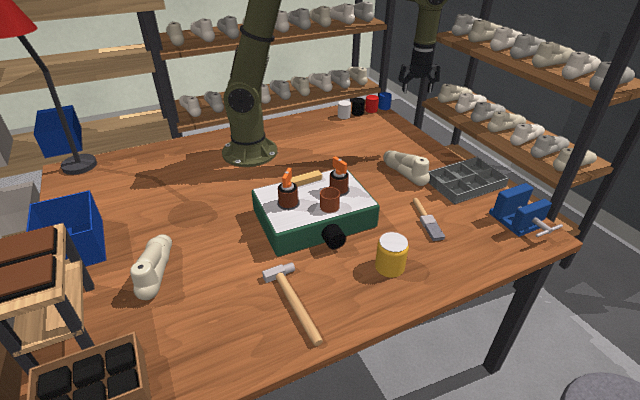

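View pics/top0.png

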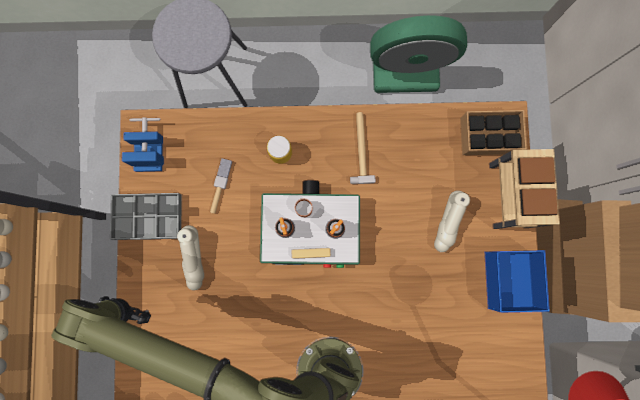

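View pics/wrist0.png

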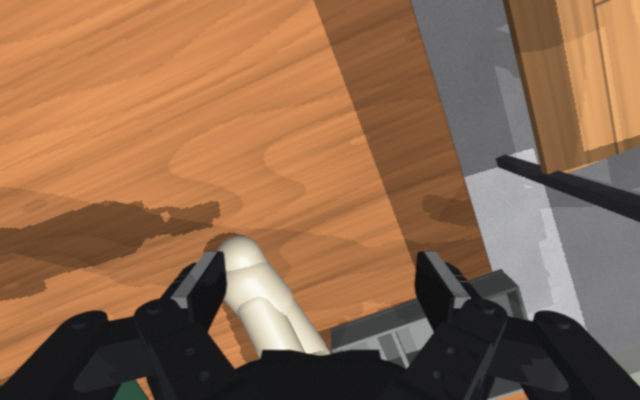

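The scene view shows the two nuts at about (288,180) and (340,165). In the top view they are at (285,228) and (337,228), with the new sleeve at (304,208) and the stick at (311,253). Next I'll segment the orange and triangulate.

```bash
cat > h.py <<'E'
from cell import robot, capture
import cv2, numpy as np
from scipy.spatial.transform import Rotation as R
from scipy.optimize import least_squares
def cam(name):
    if name=="wrist":
        p=np.array(robot.read_tool_pos());q=robot.read_tool_rot()
    c=capture(name)
    if name=="wrist":
        T=np.eye(4);T[:3,:3]=R.from_quat(q).as_matrix();T[:3,3]=p
        c["camera_from_world"]=np.linalg.inv(T@np.array(c["tool_from_camera"]))
    return c
def proj(c,X):
    X=np.atleast_2d(X);M=np.array(c["camera_from_world"])
    q=X@M[:3,:3].T+M[:3,3]
    return np.c_[c["cx"]+c["fx"]*q[:,0]/-q[:,2], c["cy"]-c["fy"]*q[:,1]/-q[:,2]]
def tri(cs,uvs):
    return least_squares(lambda X:np.concatenate([proj(c,X)[0]-u for c,u in zip(cs,uvs)]),[600,0,180]).x
def onplane(c,uv,z):
    return least_squares(lambda X:proj(c,[X[0],X[1],z])[0]-uv,[600,0]).x
def blobs(c,amin=15):
    hsv=cv2.cvtColor(c["image"],cv2.COLOR_BGR2HSV)
    m=cv2.inRange(hsv,(5,190,150),(16,255,255))
    n,l,s,ce=cv2.connectedComponentsWithStats(m)
    return m,l,[(i,s[i],ce[i]) for i in range(1,n) if s[i][4]>=amin]
E
python3 - <<'E'
from h import *
for n,(x0,y0,x1,y1) in {"scene":(240,140,390,260),"top":(250,170,370,280)}.items():
    c=cam(n); m,l,b=blobs(c)
    for i,s,ce in b:
        if x0<ce[0]<x1 and y0<ce[1]<y1: print(n,s,ce)
    cr=c["image"][y0:y1,x0:x1]; k=5
    cv2.imwrite(f"pics/{n}_z.png",cv2.resize(cr,None,fx=k,fy=k,interpolation=cv2.INTER_CUBIC))
E
```

```text
scene [343 163   4  10  20] [344.85 167.55]
scene [283 170   9  17  79] [287.24050633 179.06329114]
```

View pics/scene_z.png

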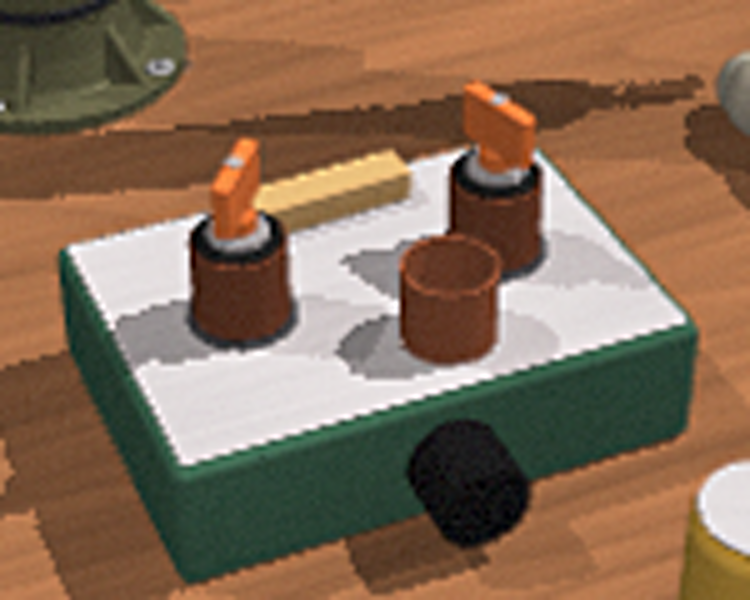

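View pics/top_z.png

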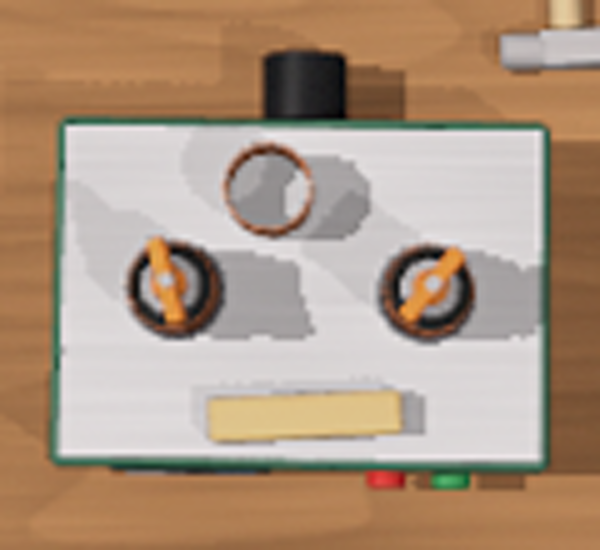

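Zoomed bars: the top-view pins are at about (283.0,226.0) and (336.2,226.0). The matching scene-view pins are (339.6,159.6) and (286.6,171.8).

Run:
```python
from h import *
ct=cam("top");cs=cam("scene")
z=lambda x,y,x0,y0:np.array([x0+(x+.5)/5-.5,y0+(y+.5)/5-.5])
t=lambda x,y:z(x,y,250,170)
s=lambda x,y:z(x,y,240,140)
L=tri([ct,cs],[t(167,282),s(500,100)]);Rr=tri([ct,cs],[t(433,282),s(235,161)])
print(L,Rr,np.linalg.norm(L-Rr))
for X,u in((L,(t(167,282),s(500,100))),(Rr,(t(433,282),s(235,161)))): print(proj(ct,X)-u[0],proj(cs,X)-u[1])
for a,b in((t(155,243),t(177,318)),(t(457,253),t(407,316))):
    d=onplane(ct,a,195)-onplane(ct,b,195);print(np.linalg.norm(d),np.degrees(np.arctan2(d[1],d[0])))
# machine corners at z=90
for p in((62,122),(547,125),(548,466),(52,463)):print(onplane(ct,t(*p),90))
for p in((268,190),(207,397),(398,390),(402,431),(210,440)):print('obj',onplane(ct,t(*p),115))
Rm=R.from_quat(robot.read_tool_rot()).as_matrix();print(Rm.round(3))
```

```text
[493.79288814 142.93724228 199.99817364] [489.62595681 -26.7452315  202.38705383] 169.75044027862285
[[-0.4069734  -0.19174863]] [[-0.42572157  0.02771002]]
[[-0.19816879 -0.07070826]] [[-0.19005384  0.00662844]]
50.02667494860766 15.48868556439572
51.434685107972975 -39.7946465561531
[611.76913209 219.33729327]
[ 602.49577188 -113.05328144]
[ 370.58179843 -106.50193725]
[379.64456932 228.31749221]
obj [559.29031211  78.3418574 ]
obj [421.36196293 121.63936346]
obj [423.31432266  -5.87180055]
obj [396.06248331  -7.86781506]
obj [392.80312761 120.09852601]
[[ 0.921 -0.     0.389]
 [-0.389 -0.     0.921]
 [ 0.    -1.    -0.   ]]
```

```bash
cat >> h.py <<'E'
def quat(a):
    z=np.array([np.cos(a),np.sin(a),0]);y=np.array([0,0,-1.]);x=np.cross(y,z)
    return R.from_matrix(np.c_[x,y,z]).as_quat()
E
python3 - <<'E'
from h import *
for n,P,yaw in(("L",(494,143),15.5),("R",(490,-27),-39.8)):
  for k in(90,-90):
    for d in(-75,0,75):
        a=np.radians(yaw+k+d)
        for z in (166,290):
            j=robot.solve_ik([*P,z],quat(a)); print(n,k,d,z,None if j is None else np.round(j,2))
E
```

```text
L 90 -75 166 [-0.66  0.07  0.35  1.88 -0.03  1.19  0.22]
L 90 -75 290 [-0.67 -0.    0.34  1.7   0.    1.44  0.2 ]
L 90 0 166 [-0.59  0.07  0.27  1.88 -0.02  1.19  1.53]
L 90 0 290 [-0.62  0.    0.29  1.7  -0.    1.44  1.51]
L 90 75 166 [ 0.73  0.23 -1.18  1.84  0.23  1.22  2.64]
L 90 75 290 None
L -90 -75 166 None
L -90 -75 290 None
L -90 0 166 [-0.77  0.07  0.46  1.89 -0.03  1.19 -1.6 ]
L -90 0 290 [-0.77 -0.    0.44  1.71  0.    1.44 -1.63]
L -90 75 166 [-0.7   0.07  0.38  1.88 -0.03  1.19 -0.3 ]
L -90 75 290 [-0.73 -0.    0.4   1.7   0.    1.44 -0.32]
R 90 -75 166 [-0.58  0.01  0.59  1.94 -0.01  1.19 -0.42]
R 90 -75 290 [-0.24 -0.05  0.23  1.75  0.01  1.44 -0.44]
R 90 0 166 [-0.58  0.01  0.59  1.94 -0.01  1.19  0.89]
R 90 0 290 [-0.38 -0.06  0.37  1.75  0.02  1.44  0.86]
R 90 75 166 [-0.57  0.01  0.58  1.94 -0.01  1.19  2.2 ]
R 90 75 290 [-0.62 -0.07  0.6   1.76  0.04  1.44  2.15]
R -90 -75 166 [ 1.14  0.14 -1.19  1.89  0.14  1.2   2.6 ]
R -90 -75 290 [-0.64 -0.08  0.61  1.76  0.04  1.44  2.67]
R -90 0 166 [-1.03  0.    1.05  1.95 -0.    1.19 -2.25]
R -90 0 290 [ 0.86 -0.02 -0.83  1.72 -0.02  1.44 -2.24]
R -90 75 166 [-0.57  0.01  0.58  1.94 -0.01  1.19 -0.94]
R -90 75 290 [-0.05 -0.04  0.05  1.74  0.    1.44 -0.96]
```

Run:
```python
from h import *
a=np.radians(15.5+90)
t=robot.read_time_s()
robot.movep([494,143,290],quat(a)); print(robot.read_time_s()-t, robot.read_joint_pos(),robot.read_tool_pos())
c=cam("wrist"); cv2.imwrite("pics/w1.png",c["image"])
np.set_printoptions(precision=1,suppress=True)
print(proj(c,[494,143,182]),proj(c,[494,143,200]))
robot.move_straight([484,143,250],vel=100)
c=cam("wrist"); cv2.imwrite("pics/w2.png",c["image"]);print(proj(c,[494,143,200]));print(robot.read_time_s())
np.save("w12.npy",0)
```

```text
1.8832999999999998 [-6.18091671e-01  1.67927636e-03  2.84200603e-01  1.70105885e+00
 -7.31449219e-04  1.43895756e+00  1.50915073e+00] [493.7885061  144.1413571  289.90743497]
[[316.9 192.3]] [[316.7 199. ]]
[[313.7 231.6]]
2.8917
```

View pics/w1.png

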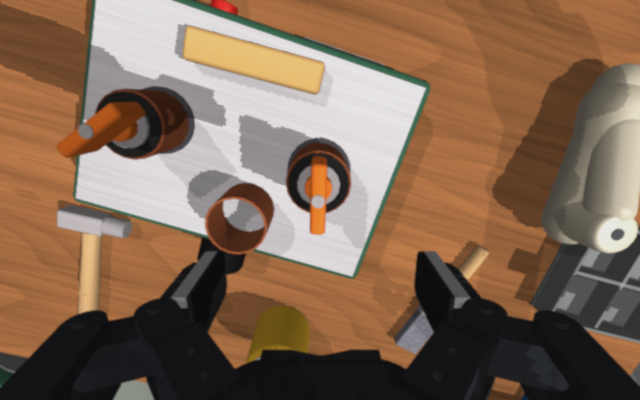

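View pics/w2.png

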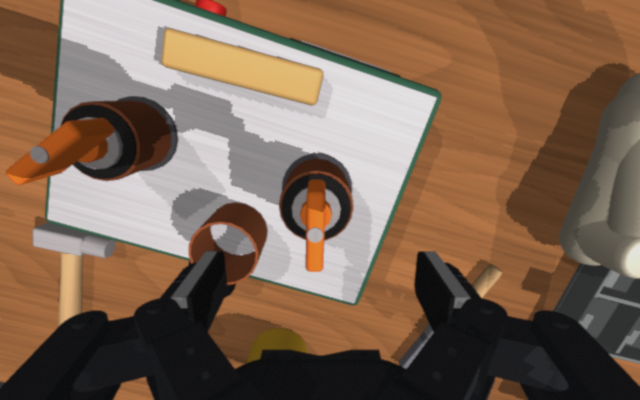

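w1 shows the near nut's pin at (318,202) and its bar vertical in the image; w2 shows it at (315,235). Both are within 3.5 px of the predictions. w2 also shows the other nut's pin at about (39,155). I'll refine using all the views.

Run:
```python
from h import *
np.set_printoptions(precision=2,suppress=True)
robot.dwell(0.1)
cw=cam("wrist");ct=cam("top");cs=cam("scene");print(robot.read_tool_pos(), R.from_quat(robot.read_tool_rot()).as_matrix()[:,2])
z=lambda x,y,x0,y0:np.array([x0+(x+.5)/5-.5,y0+(y+.5)/5-.5])
t=lambda x,y:z(x,y,250,170)
s=lambda x,y:z(x,y,240,140)
for n,(a,b,w) in dict(L=(t(167,282),s(500,100),(315,235)),R=(t(433,282),s(235,161),(39,155))).items():
    for vs in (([ct,cs],[a,b]),([cw,cs],[w,b]),([cw,ct],[w,a]),([cw,ct,cs],[w,a,b])): print(n,tri(*vs))
# bar ends on top face, current wrist
k=4
cv2.imwrite("pics/w2z.png",cv2.resize(cw["image"][140:290,250:400],None,fx=k,fy=k))
```

```text
[484.38 143.07 250.55] [-0.27  0.96  0.  ]
L [493.79 142.94 200.  ]
L [496.28 144.32 201.48]
L [492.21 143.3  211.  ]
L [495.82 144.13 202.3 ]
R [489.63 -26.75 202.39]
R [489.78 -26.73 202.76]
R [489.94 -27.13 202.27]
R [489.81 -26.83 202.64]
```

View pics/w2z.png

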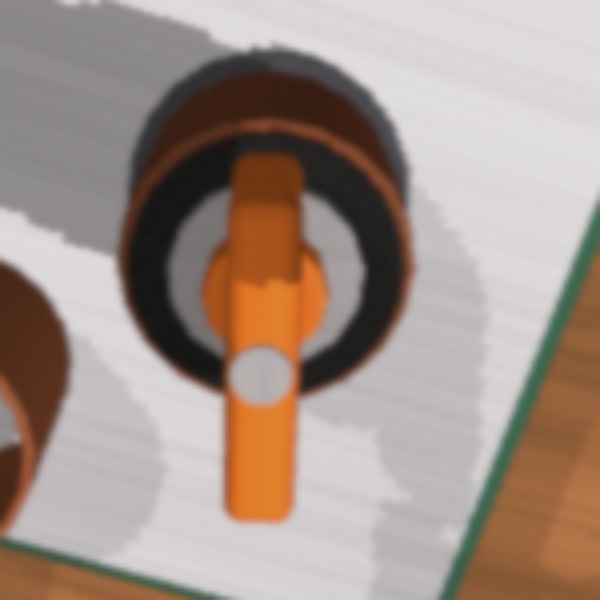

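Run:
```python
from h import *
np.set_printoptions(precision=2,suppress=True)
cw=cam("wrist")
f=lambda x,y:np.array([250+(x+.5)/4-.5,140+(y+.5)/4-.5])
for zz in (195,198):
    e=onplane(cw,f(267,155),zz);g=onplane(cw,f(260,520),zz);d=g-e
    print(e,g,np.linalg.norm(d),np.degrees(np.arctan2(d[1],d[0])),(e+g)/2)
    print(onplane(cw,f(262,375),zz+2))
```

```text
[461.12 135.54] [523.69 151.47] 64.57108246505827 14.274685352144292 [492.4  143.51]
[496.69 144.47]
[460.4  135.38] [522.02 151.06] 63.589989937699755 14.274685352134657 [491.21 143.22]
[495.41 144.16]
```

```bash
cat >> h.py <<'E'
np.set_printoptions(precision=3,suppress=True)
def rep(s=""):
    print(s,"t%.2f"%robot.read_time_s(),"F",np.array(robot.read_wrist_force()),"M",np.array(robot.read_moment()),"gap %.3f"%robot.read_finger_gap(),"j7 %.3f"%robot.read_joint_pos()[6],"p",np.array(robot.read_tool_pos()))
E
python3 - <<'E'
from h import *
a=np.radians(104.8)
robot.move_straight([495,143.9,205],vel=120,orientation=quat(a)); rep()
print(robot.move_straight([495,143.9,166],vel=60,f_stop=8)); rep("pre")
robot.command_gripper(0.0,30); rep("grip")
cw=cam("wrist");cv2.imwrite("pics/g1.png",cw["image"])
E
```

```text
t3.73 F [-0.085 -0.476  0.635] M [ 0.002 -0.002 -0.014] gap 1.001 j7 1.508 p [495.031 143.897 205.129]
False
pre t4.53 F [-0.952 -0.129  0.005] M [ 0.026  0.031 -0.037] gap 1.000 j7 1.516 p [495.186 143.964 166.17 ]
grip t5.15 F [ 0.484 -4.193  3.938] M [-0.901  0.039 -0.008] gap 0.247 j7 1.516 p [495.4   142.803 166.434]
```

View pics/g1.png

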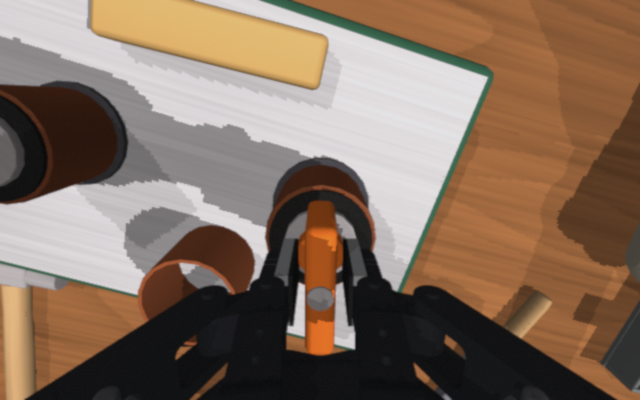

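Run:
```python
from h import *
robot.dwell(0.2);rep()
cw=cam("wrist");cv2.imwrite("pics/g1z.png",cv2.resize(cw["image"][180:370,220:420],None,fx=4,fy=3.1,interpolation=cv2.INTER_CUBIC))
```

```text
t5.40 F [-0.836 -5.449  5.304] M [-1.253  0.085  0.028] gap 0.250 j7 1.516 p [495.427 142.832 166.421]
```

View pics/g1z.png

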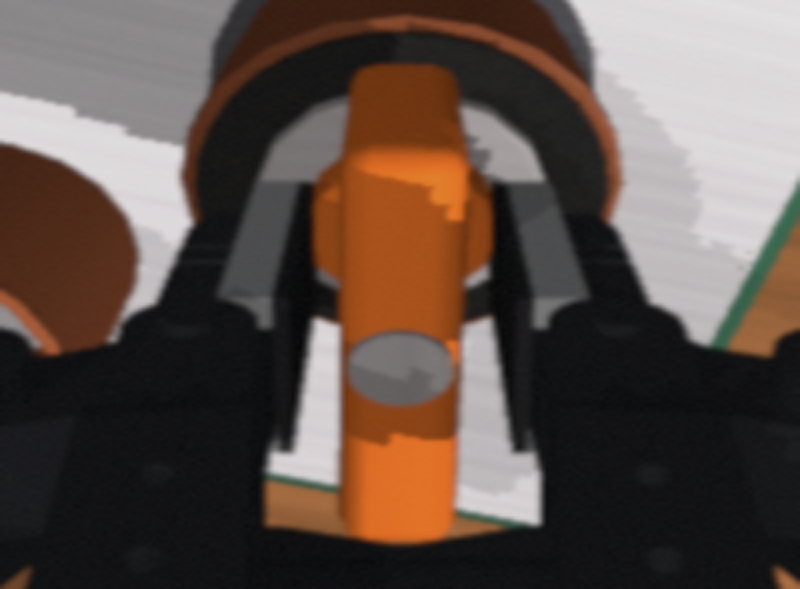

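The fingertips have closed on the round hub (gap 0.25 ≈ 21 mm) with the bar untouched between the pads. I'll open, rise 8 mm and grip again.

Run:
```python
from h import *
a=np.radians(104.8)
robot.command_gripper(0.5); rep("open")
robot.move_straight([495,143.9,174],vel=60); rep("up")
robot.command_gripper(0.0,30); rep("grip")
cw=cam("wrist");cv2.imwrite("pics/g2z.png",cv2.resize(cw["image"][180:370,220:420],None,fx=4,fy=3.1,interpolation=cv2.INTER_CUBIC))
```

```text
open t5.79 F [-0.931 -0.903  0.21 ] M [ 0.01  -0.064  0.034] gap 0.497 j7 1.516 p [494.625 144.82  165.656]
up t6.08 F [ 0.229  0.217 -0.236] M [0.036 0.036 0.032] gap 0.499 j7 1.514 p [495.44  144.208 174.714]
grip t6.45 F [ 1.102 -4.18   0.981] M [-0.632 -0.06   0.034] gap 0.133 j7 1.514 p [495.313 142.873 174.097]
```

View pics/g2z.png

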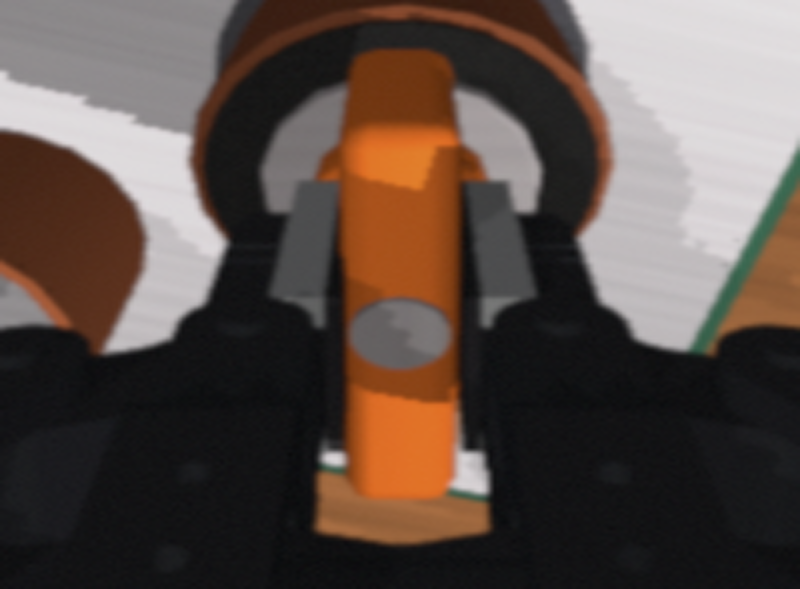

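```bash
cat >> h.py <<'E'
def trial(base,sign,step=0.05,n=5,lim=0.34,m0=0,stopok=True):
    """step j7; returns list of (dj7,Mz-m0)"""
    out=[]
    for i in range(1,n+1):
        j=np.array(base,float);j[6]+=sign*step*i
        robot.goto_joints(j);robot.dwell(0.05)
        M=np.mean([robot.read_moment()[2] for _ in range(3)])-m0;out.append((sign*step*i,M))
        print("%.3f t%.2f j7 %.3f dMz %.3f F %s gap %.3f"%(out[-1][0],robot.read_time_s(),robot.read_joint_pos()[6],M,np.array(robot.read_wrist_force()),robot.read_finger_gap()))
        if abs(M)>lim: print("LIMIT");break
    return out
E
python3 - <<'E'
from h import *
a=np.radians(104.8)
robot.move_straight([495.2,142.6,174],vel=20); rep("cent")
robot.command_gripper(0.0,40); rep("grip")
base=np.array(robot.solve_ik([495.2,142.6,174],quat(a)));np.save("baseL.npy",base);print(base, robot.read_joint_pos())
robot.goto_joints(base);rep()
m0=np.mean([robot.read_moment()[2] for _ in range(3)])
trial(base,+1,0.05,5,0.34,m0)
E
```

```text
cent t6.75 F [ 1.295 -1.524  1.415] M [-0.209 -0.086 -0.038] gap 0.138 j7 1.517 p [495.317 142.798 174.106]
grip t6.97 F [ 0.584 -1.655  1.68 ] M [-0.149 -0.117  0.002] gap 0.132 j7 1.517 p [495.297 142.807 174.105]
[-0.608  0.069  0.289  1.868 -0.021  1.207  1.517] [-0.608  0.069  0.289  1.868 -0.021  1.207  1.517]
 t7.22 F [ 1.789 -0.96   1.809] M [-0.135 -0.137 -0.049] gap 0.134 j7 1.517 p [495.295 142.819 174.101]
0.050 t7.52 j7 1.565 dMz -0.100 F [0.022 0.055 2.448] gap 0.134
0.100 t7.82 j7 1.615 dMz -0.178 F [0.68  0.652 2.511] gap 0.131
0.150 t8.12 j7 1.665 dMz -0.297 F [0.526 1.337 3.136] gap 0.136
0.200 t8.42 j7 1.715 dMz -0.380 F [1.09  1.388 3.27 ] gap 0.131
LIMIT
```

+0.20 rad gave −0.38 N m, which matches the rubber spring alone (2 N m/rad) and exceeds the 0.23 N m thread drag. That direction tightens, so I'll reverse.

Run:
```python
from h import *
base=np.load("baseL.npy");m0=-0.02
robot.goto_joints(base);rep("back")
o=trial(base,-1,0.1,13,0.4,m0)
```

```text
back t8.72 F [0.496 1.461 4.291] M [ 0.374 -0.089 -0.068] gap 0.129 j7 1.520 p [495.298 142.756 174.081]
-0.100 t9.03 j7 1.421 dMz 0.220 F [1.024 0.985 3.541] gap 0.137
-0.200 t9.32 j7 1.321 dMz 0.210 F [0.521 0.776 3.05 ] gap 0.134
-0.300 t9.62 j7 1.221 dMz 0.193 F [ 0.939 -0.78   2.33 ] gap 0.135
-0.400 t9.93 j7 1.121 dMz 0.177 F [ 0.314 -0.295  4.086] gap 0.133
-0.500 t10.22 j7 1.021 dMz 0.212 F [ 2.02  -2.006  4.133] gap 0.133
-0.600 t10.53 j7 0.921 dMz 0.165 F [ 1.21  -2.625  5.634] gap 0.137
-0.700 t10.82 j7 0.822 dMz 0.198 F [ 0.628 -3.913  4.695] gap 0.134
-0.800 t11.12 j7 0.722 dMz 0.153 F [ 1.834 -4.365  5.797] gap 0.134
-0.900 t11.43 j7 0.622 dMz 0.236 F [ 1.383 -4.953  5.298] gap 0.131
-1.000 t11.72 j7 0.522 dMz 0.182 F [ 1.389 -3.607  5.829] gap 0.132
-1.100 t12.03 j7 0.422 dMz 0.168 F [ 1.43  -4.144  5.575] gap 0.136
-1.200 t12.32 j7 0.322 dMz 0.229 F [-0.107 -4.63   6.443] gap 0.132
-1.300 t12.62 j7 0.222 dMz 0.203 F [ 0.104 -4.71   5.924] gap 0.135
```

Steady drag of about 0.2 N m over 1.3 rad, so the nut is unscrewing. I'll unwind the rubber, release, rise and look.

Run:
```python
from h import *
base=np.load("baseL.npy")
j=base.copy();j[6]-=1.2;robot.goto_joints(j);rep("unw")
robot.command_gripper(0.7);rep("open")
p=np.array(robot.read_tool_pos());robot.move_straight([p[0],p[1],250],vel=120);rep("up")
cw=cam("wrist");cv2.imwrite("pics/L_after.png",cw["image"])
ct=cam("top");cv2.imwrite("pics/L_after_top.png",cv2.resize(ct["image"][170:280,250:370],None,fx=5,fy=5,interpolation=cv2.INTER_CUBIC))
```

```text
unw t12.88 F [-1.226 -4.089  6.555] M [-0.983 -0.116  0.009] gap 0.135 j7 0.322 p [494.965 141.399 174.058]
open t13.39 F [ 0.172 -0.067  0.262] M [-0.043 -0.015  0.045] gap 0.700 j7 0.317 p [494.953 142.823 173.739]
up t14.18 F [-0.48  -0.648  0.301] M [-0.084  0.032 -0.016] gap 0.701 j7 0.303 p [494.524 142.733 249.244]
```

View pics/L_after.png

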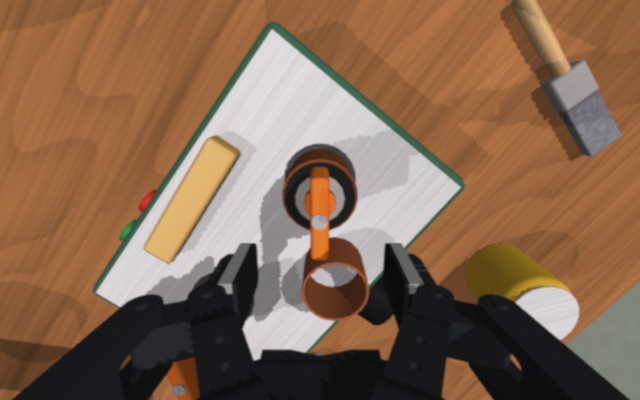

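View pics/L_after_top.png

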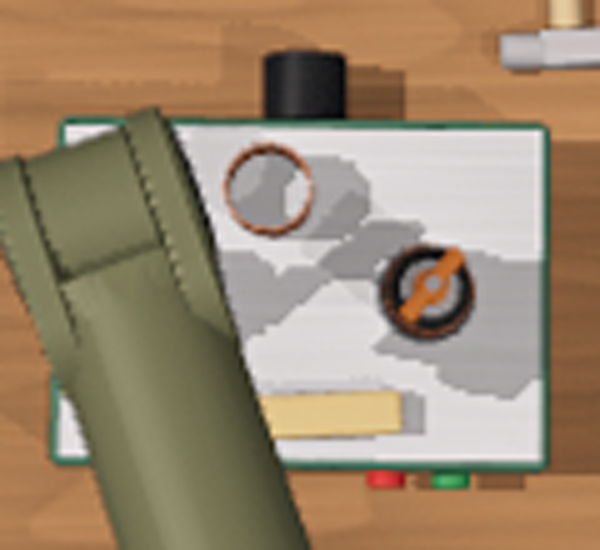

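In the wrist view the released bar is vertical (pin at (320,222)), so it has stayed with the tool at −1.2 rad. Now the second nut.

Run:
```python
from h import *
a=np.radians(50.2)
robot.movep([484,-31.8,255],quat(a));robot.dwell(0.2);rep()
cw=cam("wrist");cv2.imwrite("pics/R1.png",cw["image"]);print(proj(cw,[489.8,-26.8,202]))
cv2.imwrite("pics/R1z.png",cv2.resize(cw["image"][140:290,250:400],None,fx=4,fy=4))
```

```text
t15.21 F [-0.078 -0.188  0.092] M [0.018 0.03  0.   ] gap 0.700 j7 0.864 p [484.15  -30.05  254.713]
[[327.354 221.952]]
```

View pics/R1z.png

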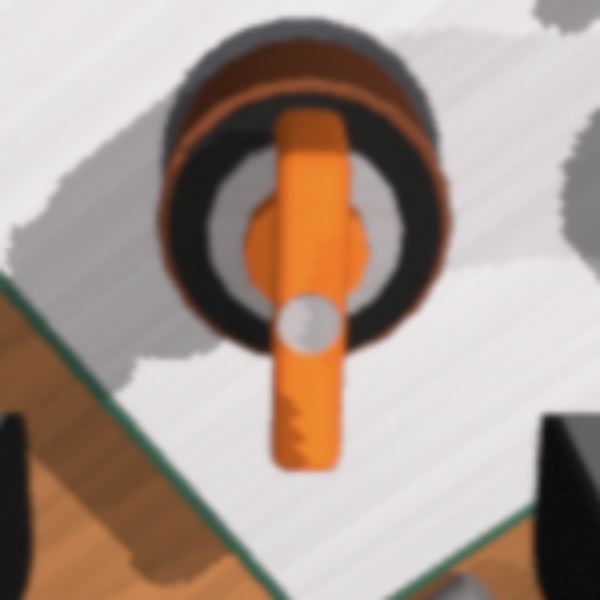

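The pin is at (327,221) against a predicted (327,222), and the bar is vertical within about 1°. Descend and grip.

Run:
```python
from h import *
a=np.radians(49.6);P=[489.8,-26.8]
robot.move_straight([*P,210],vel=100,orientation=quat(a))
print(robot.move_straight([*P,174],vel=60,f_stop=8)); rep("pre")
robot.command_gripper(0.0,40); rep("grip")
cw=cam("wrist");cv2.imwrite("pics/R2z.png",cv2.resize(cw["image"][180:370,220:420],None,fx=4,fy=3.1,interpolation=cv2.INTER_CUBIC))
```

```text
False
pre t16.62 F [ 0.605 -0.033  0.781] M [-0.015 -0.029 -0.071] gap 0.703 j7 0.873 p [489.953 -26.838 174.111]
grip t17.11 F [-4.565 -2.706  5.406] M [-0.648  1.013 -0.025] gap 0.128 j7 0.873 p [489.002 -28.122 174.436]
```

View pics/R2z.png

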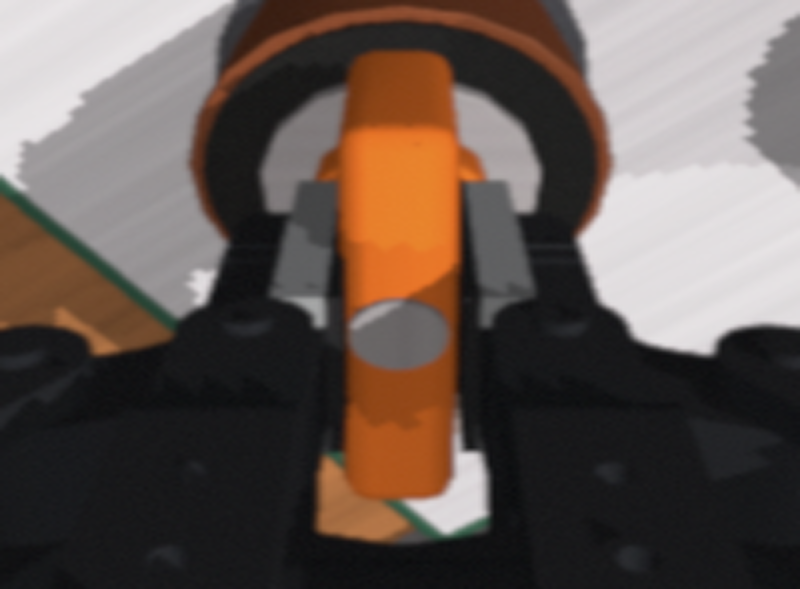

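Both pads are flat on the bar (gap 0.128). Recentre on the axis, then the gentle trial.

Run:
```python
from h import *
a=np.radians(49.6);P=[488.7,-28.2,174]
robot.move_straight(P,vel=20); rep("cent")
base=np.array(robot.solve_ik(P,quat(a)));np.save("baseR.npy",base);print(base, robot.read_joint_pos())
robot.goto_joints(base);robot.dwell(.05);rep()
m0=np.mean([robot.read_moment()[2] for _ in range(5)]);print(m0)
trial(base,-1,0.05,4,0.33,m0)
```

```text
cent t17.41 F [-1.768 -0.15   4.114] M [-0.104  0.373 -0.002] gap 0.132 j7 0.875 p [488.911 -28.16  174.466]
[-0.445  0.007  0.454  1.93  -0.003  1.205  0.875] [-0.445  0.006  0.454  1.93  -0.003  1.206  0.875]
 t17.71 F [-1.792 -1.224  4.951] M [-0.172  0.505 -0.046] gap 0.134 j7 0.875 p [488.924 -28.178 174.432]
-0.04561990367220483
-0.050 t18.01 j7 0.825 dMz 0.121 F [-2.959 -1.085  5.168] gap 0.138
-0.100 t18.31 j7 0.776 dMz 0.166 F [-2.497 -0.773  5.852] gap 0.132
-0.150 t18.61 j7 0.726 dMz 0.302 F [-2.646 -0.714  5.373] gap 0.131
-0.200 t18.91 j7 0.676 dMz 0.382 F [-2.699 -1.118  5.626] gap 0.130
LIMIT
```

Again the torque rises with the spring, to 0.38 N m at 0.20 rad, so this direction tightens. Nut R loosens in +j7, which has 1.8 rad of range.

Run:
```python
from h import *
base=np.load("baseR.npy")
robot.goto_joints(base);rep("back")
o=trial(base,1,0.1,13,0.4,-0.03)
if len(o)==13:
    j=base.copy();j[6]+=1.2;robot.goto_joints(j);rep("unw")
```

```text
back t19.22 F [-2.72  -0.442  5.307] M [-0.093  0.411  0.031] gap 0.132 j7 0.876 p [488.921 -28.165 174.442]
0.100 t19.52 j7 0.975 dMz -0.172 F [-2.574 -0.444  5.451] gap 0.129
0.200 t19.82 j7 1.075 dMz -0.203 F [-1.804 -0.498  5.146] gap 0.136
0.300 t20.12 j7 1.175 dMz -0.151 F [-1.613 -0.181  5.745] gap 0.132
0.400 t20.42 j7 1.275 dMz -0.235 F [-2.128  0.168  5.026] gap 0.135
0.500 t20.72 j7 1.375 dMz -0.204 F [-1.502  0.78   4.806] gap 0.132
0.600 t21.02 j7 1.475 dMz -0.149 F [-1.348  1.085  5.304] gap 0.134
0.700 t21.32 j7 1.575 dMz -0.166 F [-1.531  0.5    4.478] gap 0.131
0.800 t21.62 j7 1.675 dMz -0.212 F [-2.702  0.76   4.369] gap 0.134
0.900 t21.92 j7 1.775 dMz -0.183 F [-1.123  0.925  5.056] gap 0.134
1.000 t22.22 j7 1.875 dMz -0.183 F [-2.167  1.215  5.238] gap 0.132
1.100 t22.52 j7 1.975 dMz -0.195 F [-1.059  1.055  5.242] gap 0.139
1.200 t22.82 j7 2.075 dMz -0.170 F [-1.147  2.467  5.928] gap 0.132
1.300 t23.12 j7 2.175 dMz -0.163 F [-2.067  1.387  5.633] gap 0.133
unw t23.37 F [-2.529  1.426  6.234] M [ 0.396  0.561 -0.021] gap 0.129 j7 2.075 p [488.882 -27.082 174.422]
```

Release, retreat clear and check from both cameras.

Run:
```python
from h import *
robot.command_gripper(0.7);rep("open")
p=np.array(robot.read_tool_pos());robot.move_straight([p[0],p[1],255],vel=120);robot.dwell(.2);rep("up")
cw=cam("wrist");cv2.imwrite("pics/R_after.png",cw["image"])
robot.movep([253,598,300],quat(np.radians(67)));rep("away")
ct=cam("top");cv2.imwrite("pics/end_top.png",cv2.resize(ct["image"][90:290,90:530],None,fx=1.8,fy=1.8));cv2.imwrite("pics/end_topz.png",cv2.resize(ct["image"][170:280,250:370],None,fx=5,fy=5,interpolation=cv2.INTER_CUBIC))
o=cv2.imread("pics/top0.png");d=cv2.absdiff(o,ct["image"]).max(2)>60;n,l,s,ce=cv2.connectedComponentsWithStats(d.astype(np.uint8));print([x.tolist() for x in s[1:] if x[4]>12])
t=lambda x,y:np.array([250+(x+.5)/5-.5,170+(y+.5)/5-.5])
```

```text
open t23.88 F [-0.097  0.025 -1.042] M [-0.015  0.017  0.03 ] gap 0.703 j7 2.075 p [488.672 -28.255 173.855]
up t24.91 F [-0.643 -0.191  0.037] M [-0.028 -0.02   0.001] gap 0.701 j7 2.052 p [488.205 -28.274 254.135]
away t27.34 F [-0.214  1.128  0.172] M [0.007 0.008 0.049] gap 0.698 j7 -0.121 p [254.236 597.403 299.919]
[[279, 217, 12, 9, 48], [331, 219, 5, 6, 21], [337, 219, 6, 7, 24], [276, 226, 12, 9, 50], [330, 229, 5, 6, 20], [337, 229, 5, 6, 20], [203, 295, 15, 7, 43], [102, 297, 8, 3, 18], [92, 299, 9, 3, 16], [113, 299, 38, 26, 269], [69, 300, 9, 4, 28], [80, 301, 11, 5, 33], [48, 302, 51, 16, 277], [219, 305, 24, 12, 93], [46, 313, 8, 11, 35], [38, 319, 16, 24, 88], [304, 326, 8, 5, 14], [151, 331, 152, 63, 1314], [66, 336, 9, 4, 17], [211, 371, 5, 14, 27], [212, 371, 11, 27, 123], [150, 374, 62, 26, 265], [268, 377, 34, 21, 397]]
```

View pics/R_after.png

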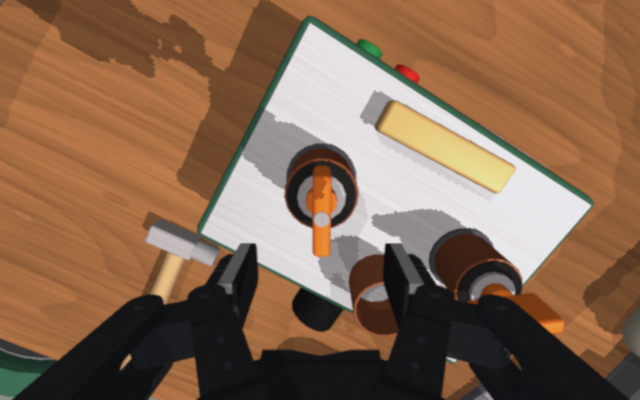

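View pics/end_topz.png

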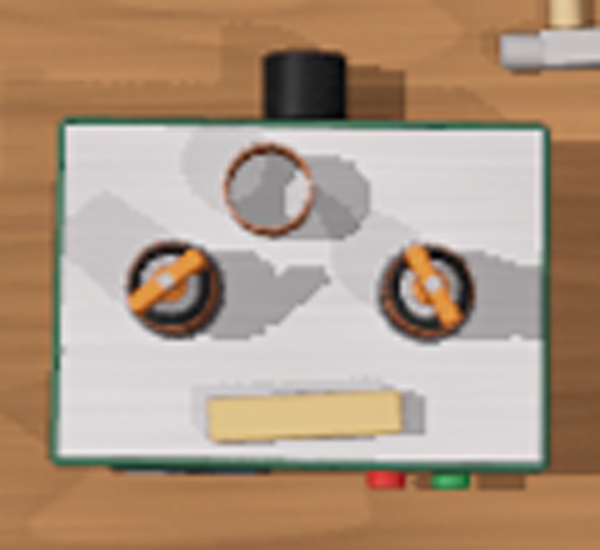

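View pics/end_top.png

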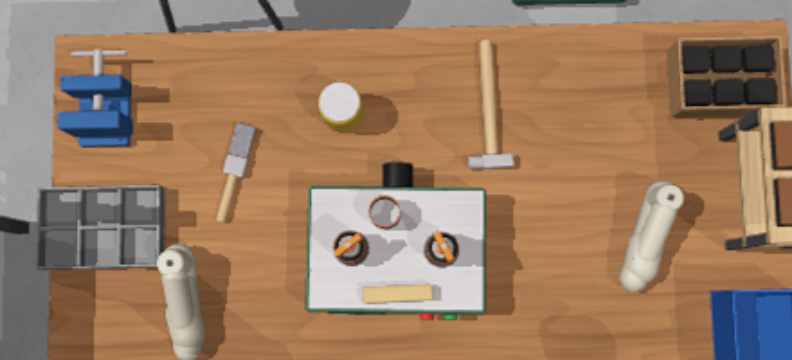

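Top view after the turn: bar L has gone from about +15° to −55° and bar R from −40° to +32°, roughly 70° each. No bystander changed (the other image differences are the arm and its shadow). Handing in.

Run:
```python
from h import *
rep();robot.finish_job()
```

```text
t27.39 F [ 0.28  -0.289 -0.687] M [-0.013 -0.043 -0.025] gap 0.703 j7 -0.121 p [254.202 597.401 299.937]
the job is handed in; nothing more can be done
```

I slackened both hand nuts by about 1.2 rad (roughly 70°), let go of them, and handed the job in at 27.4 s.

- **Left nut (y ≈ +143 mm):** turning it counter-clockwise (from above) only wound the rubber, reaching 0.38 N m at 0.20 rad. Clockwise it slackened at a steady drag of about 0.2 N m, so it has a left-hand thread.
- **Right nut (y ≈ −28 mm):** turning it clockwise only wound the rubber, again 0.38 N m at 0.20 rad. Counter-clockwise it slackened at about 0.18 N m, so it has a normal right-hand thread.

In both trials the rubber reached about 0.2 rad of twist, against the 0.35 rad limit. I eased each nut back 0.1 rad before letting go.

**Last checks:**
- After release, each bar stayed in line with the tool in the wrist view, so neither nut sprang back visibly.
- The top view before and after shows about 71° on the left and 72° on the right.
- The bystanders look unmoved in that view.
- The arm is parked clear of everything, with force and moment near zero.

**What went wrong or disagreed:**
- My first grip on the left nut closed on its hub instead of the bar, because I was too low (gap about 21 mm). I opened, rose 8 mm and gripped again.
- The camera estimates of the nut axes were about 1 to 1.5 mm off, which I corrected from where the closed grip pushed the tool.

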